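# Clear the bench: everything back to its own tray

## Task

Put away the four things lying about on the bench: stand the sample jar in the empty square tray, stand the small brown bottle fully down in the bore of its holder block, lay the marker flat and lengthwise in the long tray that has the ball pen in it, and lay the forceps flat and lengthwise in the long tray that has the screwdriver in it, each beside what is there already. Keep the jar and the bottle upright all the way, and leave the pen and the screwdriver where they lie.

Things in the scene. Friction and masses are not known exactly. Their poses are not given: they have to be found in the camera images.
- jar: Loose white screw-cap sample jar with a red cap and a paper label, standing upright; body 52 mm diameter up to 62 mm, cap about 47 mm diameter up to 80 mm; 0.08 to 0.16 kg. Origin: centre of its underside, z up.
- bottle: Loose small brown bottle with a black screw cap, standing upright; body 26 mm diameter up to 48 mm, cap 24 mm diameter up to 62 mm; about 0.05 kg. Origin: centre of its underside, z up.
- marker: Loose marker pen (white and blue barrel) lying on the bench; 131 mm long (along its own y), 14 mm wide, 15 mm high. Origin: underside, middle of its length; z up. Grasp across the barrel near the middle. The microscope (0.54 m tall, solid) stands between it and the long trays, its nearest parts about 0.52 m ahead of the robot base: carry it round in front, not across.
- screwdriver: Small screwdriver with an orange handle, loose, lying lengthwise in its long tray along the +x side (tray's own x), its axis 38 mm from the tray's middle line; 165 mm long (own y), handle 20 mm wide and high. Origin: underside, middle of its length; z up.
- pen_tray: Fixed long plain grey open tray in which the ball pen lies; 110 mm (own x) by 210 mm (own y), walls 4 mm thick and 18 mm high, floor 4 mm above the bench (inside 102 by 202 mm). Both long trays are alike and may stand in each other's place. Origin: centre of its underside; the middle and the -x side of its floor are free for the marker.
- tool_tray: Fixed long plain grey open tray in which the screwdriver lies; 110 mm (own x) by 210 mm (own y), walls 4 mm thick and 18 mm high, floor 4 mm above the bench (inside 102 by 202 mm). Both long trays are alike and may stand in each other's place. Origin: centre of its underside; the middle and the -x side of its floor are free for the forceps.
- jar_tray: Fixed square plain grey open tray, empty; 100 by 100 mm, walls 4 mm thick and 18 mm high, floor 4 mm above the bench. Origin: centre of its underside.
- bottle_holder: Fixed black holder block, 60 by 60 by 24 mm high, with one vertical round bore in the middle of its top: 30 mm diameter, 18 mm deep (its floor is 6 mm above the bench), its mouth chamfered 5 mm wide. Origin: centre of the block's underside, on the axis of the bore, z up.
- pen: Slim white ball pen, loose, lying lengthwise in its long tray along the +x side (tray's own x), its axis 38 mm from the tray's middle line; 140 mm long (own y), 9 mm wide and high. Origin: underside, middle of its length; z up.
- forceps: Loose thin steel forceps lying flat on the bench; 127 mm long (along its own y), 18 mm wide across the middle, 8 mm high, 25 g. Origin: underside, middle of its length; z up. Grasp across the middle with the fingertips. The microscope (0.54 m tall, solid) stands between it and the long trays, its nearest parts about 0.52 m ahead of the robot base: carry it round in front, not across.
Mind the look-alikes: they are no part of the job. There is more than one size of the bottle; the job needs the smaller.

How it is judged:
At the end, for the whole second after the job is handed in: All at rest: jar upright on the square tray's floor; bottle upright at the bottom of its bore; marker flat in the pen's tray and forceps flat in the screwdriver's tray, within 20 degrees of lengthwise; pen and screwdriver still in place in their trays (x of jar in the frame of jar_tray between -0.024 and 0.024 m and y of jar in the frame of jar_tray between -0.024 and 0.024 m and z of jar in the frame of jar_tray between 0 and 0.008 m and angle between jar's own z axis and vertical below 0.1 rad and linear speed of each of jar, bottle, marker, forceps, pen, screwdriver below 0.01 m/s and horizontal distance between bottle and bottle_holder below 0.006 m and z of bottle in the frame of bottle_holder between 0.002 and 0.01 m and angle between bottle's own z axis and vertical below 0.12 rad and x of marker in the frame of pen_tray between -0.047 and 0.03 m and y of marker in the frame of pen_tray between -0.045 and 0.045 m and z of marker in the frame of pen_tray between 0 and 0.013 m and angle between marker's own y axis and vertical between 1.5 and 1.64 rad and angle between the y axis of marker and the y axis of pen_tray, either way round below 0.35 rad and x of forceps in the frame of tool_tray between -0.047 and 0.03 m and y of forceps in the frame of tool_tray between -0.045 and 0.045 m and z of forceps in the frame of tool_tray between 0 and 0.013 m and angle between forceps's own y axis and vertical between 1.5 and 1.64 rad and angle between the y axis of forceps and the y axis of tool_tray, either way round below 0.35 rad and x of pen in the frame of pen_tray between 0.02 and 0.05 m and y of pen in the frame of pen_tray between -0.045 and 0.045 m and z of pen in the frame of pen_tray between 0 and 0.013 m and x of screwdriver in the frame of tool_tray between 0.02 and 0.05 m and y of screwdriver in the frame of tool_tray between -0.045 and 0.045 m and z of screwdriver in the frame of tool_tray between 0 and 0.013 m); the robot touches nothing.
It fails at once if the jar or the bottle is tipped (angle between any of jar, bottle's own z axis and vertical above 0.5 rad).
It fails at once if the pen or the screwdriver is pushed out of place by more than 25 mm (distance of any of pen, screwdriver from where it was at the start of the episode above 0.025 m).
It also fails if it takes over 136 s, if anything falls off the work surface, if the arm or the gripper's body presses on something with over 40 N, if the wrist force passes 120 N, or if a joint passes its speed limit or range.

## Robot

A 6-joint arm with a two-finger parallel gripper is mounted at the origin on a cart in front of the work surface, level with it; the furniture and walls round the work are solid. World frame = base frame: x ahead of the robot, y to its left, z up, the work surface at z = 0. Lengths are in m, angles in rad, forces in N, time in s.
With the tool pointing down it reaches from about 0.375 to 0.75 m from the base axis. Payload 9 kg.
Tool frame: the origin (TCP) lies between the finger pads; the fingertips stand 17 mm ahead of it and the grasp point (between the pads) lies 2 mm behind it; z points along the fingers, y is the line along which they close (so a half turn about z gives the same grasp; the last joint's range is limited). The gripper opens to 85 mm and grips with 20 to 120 N. Pads are 22 mm wide; open, the fingers measure 114 mm over their backs; the gripper's body (76 mm by 85 mm) begins 54 mm behind the grasp point. The pads swing forward as they close: fully open they stand 13 mm farther back than shut.
Start: joints at [0.885, 0.104, 0.097, 1.564, 0, 1.353], TCP at [0.271, 0.536, 0.248] pointing down, gripper open.
Joint ranges: [-2.99, 2.99], [-0.84, 1.86], [-1.1, 1.16], [-1.84, 2.11], [-1.51, 1.56], [-3.14, 3.14]. Speed limits (rad/s): [2.22, 2.22, 2.57, 3.14, 3.14, 3.14].

## Interface

Orientations are given as a 3x3 rotation matrix whose columns are the frame's x, y, z axes.
In Python, from workcell import env gives the robot as it stands.
- The arm moves only by the shell command python3 -m inch 'ROWS' [FORCE]. ROWS is JSON, a list of rows, each an object of numbers: "jaw": the closure, from -1 (fully open) to 1 (shut); "tx", "ty", "tz": the shift along the tool's x, y, z in m; "twist": the turn about the tool's z in rad. A call has 1 to 10 rows; each row shifts and turns the commanded pose from where the row before left it, along the tool's axes as they then stand; what a row does not reach is not made up. A row lasts 1/10 s, in which the tool goes at most 50 mm and 8.59 degrees, less where a joint would pass 70% of its speed; a pose out of reach is approached as far as the arm can. A call is refused whole if a number of a shift passes 0.05 or a number of a turn 0.15, either way. A call with a gripper value outside its range is refused whole. The fingers move at their own pace and stop on an object; FORCE is the grip in N (left out, the last holds). Time passes only in rows, so rows that do not move let the fingers close. It gives the time, the measured TCP pose, the force, the opening and the grip force at its end, in the units of the state.
- env.get_state(): the state, without advancing time (a new reading comes with each control period).
- env.read_camera(name): name is "side" or "top" or "wrist"; returns (picture, depth): 400x640x3 uint8, blue, green, red; 400x640 float32, m along the optical axis (not along the pixel's ray), 0 where there is no reading.
- env.camera_model(name): a dict with "K" (3x3 intrinsics, pixels), "xyz" and "orientation" of the camera in the world. Camera axes: x right, y down, z forward; pixel columns grow to the right and rows downward; lengths in m; the calibration is good to about 2 mm. The wrist camera is an equidistant fisheye: a pixel r from the principal point sees the ray r / f radians off the axis. A picture is of the moment at which its call begins: read the wrist's pose just before it. camera_model takes no time and is no camera call; for the wrist camera it gives the pose at the moment of the call.
- env.close_job(): hands the job in; it is judged then, once.
The state is a dict: "clock": time; "joint_positions": joint angles; "dq": joint speeds; "joint_torque": joint torques, N m; "tool_pos": TCP position; "eef_rot": TCP orientation; "wrist_force": force on the tool from outside, world axes, zero at the start; "torque": the same for the moment, N m; "grip_width": finger opening in m; "finger_force": force on a finger pad.
Only numpy, scipy, OpenCV 4.12 (cv2) and the standard library are available. Lean on these libraries where they do the work, as an engineer would, in place of code of your own. Each camera call takes 0.05 s, during which the arm holds its last target. There are 200 camera calls.

## Working session

There is one attempt and no reset: what is moved stays moved. The work goes in short steps, Python scripts to look and compute and a shell command to move; the robot and the scene stay as the last step left them, time stands still between calls to the robot, and variables do not carry over. Pictures are saved under pics/ and viewed, at most 14 in all, crops included, and the job is handed in when it is done.

```bash
ls; mkdir -p pics; python3 - <<'E'
from workcell import env
import cv2,numpy as np
for n in("top","side"):
    p,d=env.read_camera(n); cv2.imwrite(f"pics/{n}0.png",p); np.save(f"{n}0.npy",d); m=env.camera_model(n); print(n,m)
print(env.get_state())
E
```

```text
pics
top {'K': array([[361.19958216,   0.        , 320.6983385 ],
       [  0.        , 361.19958216, 202.85315524],
       [  0.        ,   0.        ,   1.        ]]), 'xyz': array([0.45335524, 0.0348741 , 1.10254381]), 'orientation': array([[-0.02130423, -0.99829482,  0.05434694],
       [-0.99919737,  0.0231049 ,  0.03272263],
       [-0.03392251, -0.05360618, -0.99798579]])}
side {'K': array([[453.96820904,   0.        , 321.21864048],
       [  0.        , 453.96820904, 205.30705663],
       [  0.        ,   0.        ,   1.        ]]), 'xyz': array([-0.19213497, -0.68128353,  0.83280084]), 'orientation': array([[ 0.70814462, -0.43416015,  0.5568089 ],
       [-0.70587005, -0.41667107,  0.57282867],
       [-0.01669322, -0.79868027, -0.60152403]])}
{'clock': 0.1, 'joint_positions': array([8.85281017e-01, 1.04620818e-01, 9.65450605e-02, 1.56387544e+00,
       9.11158045e-06, 1.35311373e+00]), 'dq': array([ 0.00053673, -0.00197641,  0.00355686, -0.00061992,  0.0003938 ,
        0.00081476]), 'joint_torque': array([ 5.85348069e-03, -5.58204782e+01,  5.04721749e+01,  1.30483689e-02,
       -3.28559008e-04, -1.56907873e-05]), 'tool_pos': array([0.27037803, 0.53532668, 0.24760996]), 'eef_rot': array([[-8.92547628e-01,  4.50952532e-01, -7.38166533e-04],
       [ 4.50953063e-01,  8.92547224e-01, -8.88205313e-04],
       [ 2.58310054e-04, -1.12564400e-03, -9.99999333e-01]]), 'wrist_force': array([-0.44954655,  0.72955181, -0.46449302]), 'torque': array([-0.04049592,  0.0094366 ,  0.02973211]), 'finger_force': 0.0, 'grip_width': 0.08563435539440056}
```

View pics/top0.png

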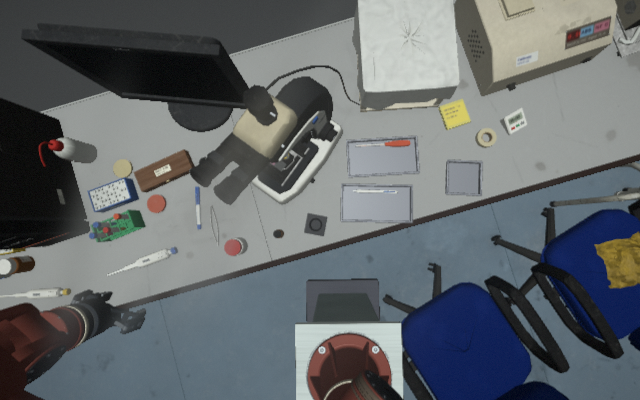

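View pics/side0.png

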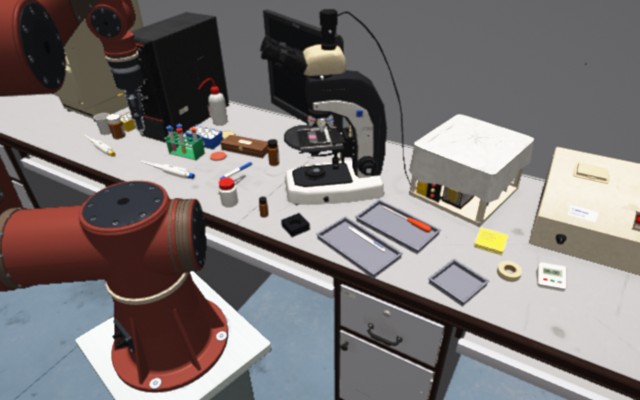

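The top view shows jar (235,246), small bottle (278,233), holder (315,224), marker (198,208), forceps (214,225), pen tray (376,203), screwdriver tray (382,157) and jar tray (463,177). The taller brown bottle by the microscope is the look-alike.

```bash
python3 - <<'E'
import cv2
p=cv2.imread("pics/top0.png")
cv2.imwrite("pics/c1.png",cv2.resize(p[175:265,180:340],None,fx=5,fy=5,interpolation=cv2.INTER_CUBIC))
cv2.imwrite("pics/c2.png",cv2.resize(p[125:235,335:495],None,fx=5,fy=5,interpolation=cv2.INTER_CUBIC))
E
```

```text
(no output)
```

View pics/c1.png

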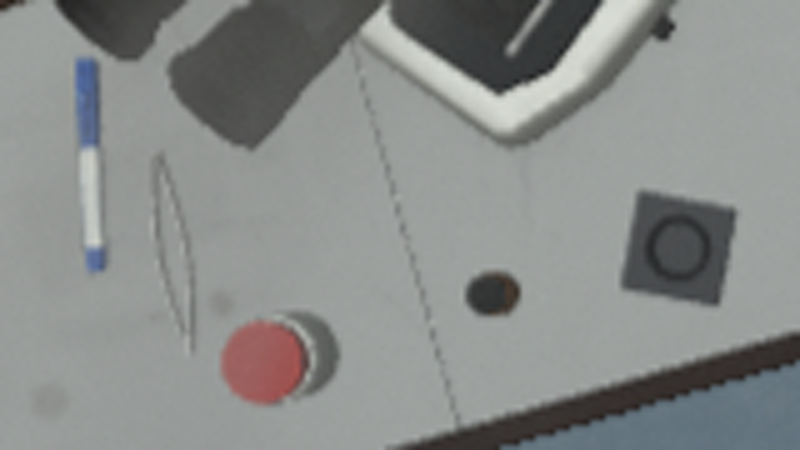

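View pics/c2.png

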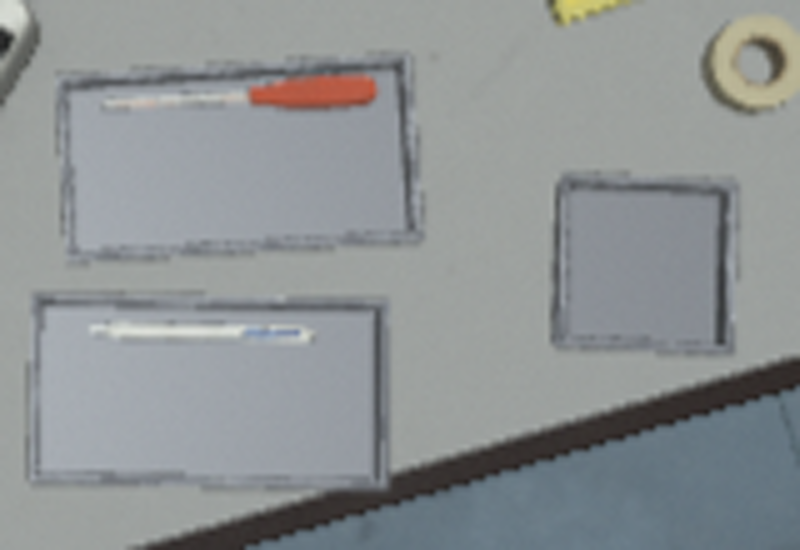

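The crops give me the corners and ends I need: marker (87,60)-(96,270), forceps (159,153)-(192,352), jar cap (265,362), bottle cap (489,293) and bore (679,247). I also read the tray corners. Next I turn them into positions.

```bash
cat > h.py <<'E'
from workcell import env
import numpy as np, cv2
def ray(n,u,v,z):
    m=env.camera_model(n); K=m["K"]; d=m["orientation"]@np.array([(u-K[0,2])/K[0,0],(v-K[1,2])/K[1,1],1])
    return m["xyz"]+d*(z-m["xyz"][2])/d[2]
def st():
    s=env.get_state(); R=s["eef_rot"]; return s["tool_pos"],R,np.arctan2(R[1,1],R[0,1])
def go(x,y,z,yaw=None):
    "shift in tool axes to world target; yaw of tool y axis (mod pi)"
    p,R,a=st(); d=R.T@(np.array([x,y,z])-p)
    print("tool",p.round(4),"yaw",round(a,3),"shift",d.round(4),"twist",None if yaw is None else round(-((yaw-a+np.pi/2)%np.pi-np.pi/2),3),"q",env.get_state()["joint_positions"].round(2))
E
python3 - <<'E'
from h import *
def c1(x,y,z): return ray("top",(x-2)/5+180,(y-2)/5+175,z)[:2]
def c2(x,y,z): return ray("top",(x-2)/5+335,(y-2)/5+125,z)[:2]
def line(n,f,a,b,z):
    A,B=f(*a,z),f(*b,z); print(n,((A+B)/2).round(4),"len",np.linalg.norm(A-B).round(3),"dir",np.arctan2(*(A-B)[::-1]).round(3))
line("marker",c1,(87,58),(96,272),.007)
line("forceps",c1,(159,152),(192,354),.004)
print("jar",c1(265,362,.08),"bottle",c1(489,293,.062),"bore",c1(679,247,.024))
line("holder",c1,(640,190),(718,304),.024);line("holder2",c1,(736,208),(622,286),.024)
for n,q in dict(tool=[(58,75),(408,55),(422,238),(70,262)],pen=[(35,295),(386,300),(386,488),(32,484)],jar=[(560,178),(737,180),(732,352),(554,346)]).items():
    P=np.array([c2(*a,.018) for a in q]);e=P[0]-P[1]+P[3]-P[2]
    print(n,P.mean(0).round(4),"yaxis dir",np.arctan2(e[1],e[0]).round(3),np.linalg.norm(e)/2)
line("pen",c2,(90,330),(316,336),.008);line("driver",c2,(102,104),(376,90),.012)
go(.27,.53,.24,0)
m=env.camera_model("wrist");print(m)
E
```

```text
marker [0.5074 0.4485] len 0.132 dir 0.04
forceps [0.4523 0.3977] len 0.126 dir 0.158
jar [0.38923604 0.32149614] bottle [0.42524452 0.19583087] bore [0.44927349 0.08740109]
holder [0.4494 0.0875] len 0.082 dir 0.581
holder2 [0.4493 0.0874] len 0.082 dir -0.993
tool [ 0.6493 -0.1185] yaxis dir 1.607 0.21080764878673386
pen [ 0.5084 -0.0964] yaxis dir 1.535 0.21001914235993133
jar [ 0.5786 -0.3575] yaxis dir 1.522 0.10442261938421053
pen [ 0.5445 -0.0948] len 0.136 dir 1.52
driver [ 0.6872 -0.1203] len 0.166 dir 1.594
tool [0.2704 0.5353 0.2476] yaw 1.103 shift [-0.0021 -0.0049  0.0076] twist 1.103 q [0.89 0.1  0.1  1.56 0.   1.35]
{'K': array([[309.70691629,   0.        , 322.25180598],
       [  0.        , 309.70691629, 196.34125866],
       [  0.        ,   0.        ,   1.        ]]), 'xyz': array([0.20657301, 0.56798437, 0.37337593]), 'orientation': array([[ 4.52142402e-01,  8.56050143e-01,  2.50490323e-01],
       [ 8.91945765e-01, -4.33935278e-01, -1.27015458e-01],
       [-3.50132111e-05,  2.80852857e-01, -9.59750838e-01]])}
```

```bash
python3 -m inch '[{"jaw":-1,"twist":0.15},{"twist":0.15},{"twist":0.15},{"twist":0.15},{"twist":0.15},{"twist":0.15},{"twist":0.15},{"twist":0.05}]' 40; python3 -c "
from h import *
go(.3892,.3215,.13,0)"
```

```text
tool [0.2704 0.5353 0.2476] yaw 1.103 shift [-0.2025 -0.1371  0.1177] twist 1.103 q [0.89 0.1  0.1  1.56 0.   1.35]invalid input at $[0]: expected keys jaw, tx, ty, tz, twist
```

```bash
python3 -m inch '[{"jaw":-1,"tx":0,"ty":0,"tz":0,"twist":0.15},{"jaw":-1,"tx":0,"ty":0,"tz":0,"twist":0.15},{"jaw":-1,"tx":0,"ty":0,"tz":0,"twist":0.15},{"jaw":-1,"tx":0,"ty":0,"tz":0,"twist":0.15},{"jaw":-1,"tx":0,"ty":0,"tz":0,"twist":0.15},{"jaw":-1,"tx":0,"ty":0,"tz":0,"twist":0.15},{"jaw":-1,"tx":0,"ty":0,"tz":0,"twist":0.15},{"jaw":-1,"tx":0,"ty":0,"tz":0,"twist":0.05}]' 40; python3 -c "
from h import *
go(.3892,.3215,.13,0)"
```

```text
clock: 0.9
tool_pos: [0.2704, 0.5354, 0.2479]
eef_rot: [[0.002, 1.0, -0.0], [1.0, -0.002, -0.001], [-0.001, -0.0, -1.0]]
wrist_force: [0.2, 0.0, -0.3]
grip_width: 0.0856
finger_force: 0.0
tool [0.2704 0.5354 0.2479] yaw -0.002 shift [-0.2136  0.1194  0.1179] twist -0.002 q [0.89 0.1  0.1  1.56 0.   2.46]
```

```bash
python3 -m inch '[{"jaw":-1,"tx":-0.036,"ty":0.02,"tz":0.01,"twist":0},{"jaw":-1,"tx":-0.036,"ty":0.02,"tz":0.02,"twist":0},{"jaw":-1,"tx":-0.036,"ty":0.02,"tz":0.02,"twist":0},{"jaw":-1,"tx":-0.036,"ty":0.02,"tz":0.02,"twist":0},{"jaw":-1,"tx":-0.036,"ty":0.02,"tz":0.02,"twist":0},{"jaw":-1,"tx":-0.034,"ty":0.019,"tz":0.02,"twist":0},{"jaw":-1,"tx":0,"ty":0,"tz":0,"twist":0}]'; python3 -c "
from h import *
go(.3892,.3215,.045,0)
m=env.camera_model('wrist');p,d=env.read_camera('wrist');cv2.imwrite('pics/w1.png',p);np.savez('w1',d=d,**m)"
```

```text
clock: 1.6
tool_pos: [0.3905, 0.318, 0.1351]
eef_rot: [[0.001, 1.0, -0.004], [1.0, -0.001, -0.003], [-0.003, -0.004, -1.0]]
wrist_force: [-0.5, -0.2, -1.0]
grip_width: 0.0855
finger_force: 0.0
tool [0.3905 0.318  0.1351] yaw -0.001 shift [ 0.0037 -0.0009  0.0901] twist -0.001 q [ 0.42 -0.18 -0.38  1.37 -0.    2.  ]
```

View pics/w1.png

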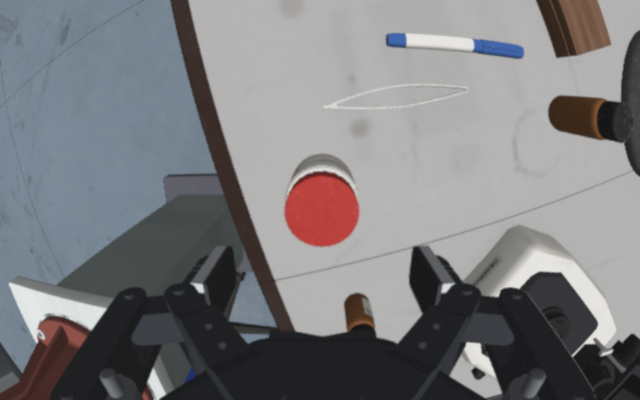

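The wrist view shows the red cap at (321,208), marker (387,40)-(523,50) and forceps (325,107)-(468,89), with the fingers clear on both sides.

```bash
cat >> h.py <<'E'
def wray(f,u,v,z):
    m=np.load(f); K=m["K"]; x=np.array([u-K[0,2],v-K[1,2]]); r=np.hypot(*x); t=r/K[0,0]
    d=m["orientation"]@np.r_[x/r*np.sin(t),np.cos(t)]; return (m["xyz"]+d*(z-m["xyz"][2])/d[2])[:2].round(4)
E
python3 -c "
from h import *
print('jar',wray('w1.npz',321,208,.08))
for a,b,z in(((387,40),(523,51),.007),((325,107),(468,89),.003)):
  A,B=wray('w1.npz',*a,z),wray('w1.npz',*b,z);print((A+B)/2,A-B)
go(.3892,.3215,.045,0)"
```

```text
jar [0.3894 0.3294]
[0.5101 0.452 ] [-0.1342 -0.008 ]
[0.4553 0.4014] [-0.1258 -0.0216]
tool [0.3901 0.3199 0.1367] yaw -0.001 shift [ 0.0017 -0.0007  0.0917] twist -0.001 q [ 0.43 -0.18 -0.38  1.37  0.    2.  ]
```

```bash
python3 -m inch '[{"jaw":-1,"tx":0.005,"ty":-0.001,"tz":0.02,"twist":0},{"jaw":-1,"tx":0,"ty":0,"tz":0.03,"twist":0},{"jaw":-1,"tx":0,"ty":0,"tz":0.03,"twist":0},{"jaw":-1,"tx":0,"ty":0,"tz":0.012,"twist":0},{"jaw":-1,"tx":0,"ty":0,"tz":0,"twist":0},{"jaw":1,"tx":0,"ty":0,"tz":0,"twist":0},{"jaw":1,"tx":0,"ty":0,"tz":0,"twist":0},{"jaw":1,"tx":0,"ty":0,"tz":0,"twist":0},{"jaw":1,"tx":0,"ty":0,"tz":0,"twist":0},{"jaw":1,"tx":0,"ty":0,"tz":0,"twist":0}]' 40; python3 -m inch '[{"jaw":1,"tx":0,"ty":0,"tz":0,"twist":0},{"jaw":1,"tx":0,"ty":0,"tz":0,"twist":0},{"jaw":1,"tx":0,"ty":0,"tz":0,"twist":0},{"jaw":1,"tx":0,"ty":0,"tz":0,"twist":0}]'
```

```text
clock: 2.65
tool_pos: [0.3901, 0.3276, 0.0484]
eef_rot: [[-0.003, 1.0, 0.002], [1.0, 0.003, 0.001], [0.001, 0.002, -1.0]]
wrist_force: [-1.8, -0.7, 7.3]
grip_width: 0.0503
finger_force: 41.4
clock: 3.05
tool_pos: [0.3902, 0.3276, 0.0484]
eef_rot: [[-0.003, 1.0, 0.002], [1.0, 0.003, 0.001], [0.001, 0.002, -1.0]]
wrist_force: [-2.2, -0.5, 7.5]
grip_width: 0.0505
finger_force: 41.4
```

```bash
python3 -m inch '[{"jaw":1,"tx":0,"ty":0,"tz":-0.02,"twist":0},{"jaw":1,"tx":0,"ty":0,"tz":-0.04,"twist":0},{"jaw":1,"tx":-0.02,"ty":0.002,"tz":-0.03,"twist":0},{"jaw":1,"tx":-0.04,"ty":0.004,"tz":0,"twist":0},{"jaw":1,"tx":-0.04,"ty":0.004,"tz":0,"twist":0},{"jaw":1,"tx":-0.04,"ty":0.004,"tz":0,"twist":0},{"jaw":1,"tx":-0.04,"ty":0.004,"tz":0,"twist":0},{"jaw":1,"tx":-0.04,"ty":0.004,"tz":0,"twist":0},{"jaw":1,"tx":-0.04,"ty":0.004,"tz":0,"twist":0},{"jaw":1,"tx":-0.04,"ty":0.004,"tz":0,"twist":0}]' && python3 -m inch '[{"jaw":1,"tx":-0.04,"ty":0.015,"tz":0,"twist":0},{"jaw":1,"tx":-0.04,"ty":0.018,"tz":0,"twist":0},{"jaw":1,"tx":-0.04,"ty":0.018,"tz":0,"twist":0},{"jaw":1,"tx":-0.04,"ty":0.018,"tz":0,"twist":0},{"jaw":1,"tx":-0.04,"ty":0.018,"tz":0,"twist":0},{"jaw":1,"tx":-0.04,"ty":0.018,"tz":0,"twist":0},{"jaw":1,"tx":-0.04,"ty":0.018,"tz":0,"twist":0},{"jaw":1,"tx":-0.04,"ty":0.018,"tz":0,"twist":0},{"jaw":1,"tx":-0.02,"ty":0.009,"tz":0,"twist":0},{"jaw":1,"tx":0,"ty":0,"tz":0,"twist":0}]'; python3 -c "
from h import *
go(.5786,-.3575,.1,-.03)"
```

```text
clock: 4.05
tool_pos: [0.4205, 0.0253, 0.1375]
eef_rot: [[-0.003, 1.0, 0.002], [1.0, 0.003, -0.0], [-0.0, 0.002, -1.0]]
wrist_force: [1.0, 1.0, -0.8]
grip_width: 0.0503
finger_force: 42.2
clock: 5.05
tool_pos: [0.5717, -0.3156, 0.1365]
eef_rot: [[-0.0, 1.0, 0.001], [1.0, 0.0, -0.001], [-0.001, 0.001, -1.0]]
wrist_force: [0.4, 1.0, -1.7]
grip_width: 0.0505
finger_force: 42.2
tool [ 0.5717 -0.3156  0.1365] yaw 0.0 shift [-0.0418  0.0069  0.0365] twist 0.03 q [-0.7   0.27  0.08  1.38 -0.    0.87]
```

```bash
python3 -m inch '[{"jaw":1,"tx":-0.021,"ty":0.004,"tz":0,"twist":0},{"jaw":1,"tx":-0.019,"ty":0.003,"tz":0,"twist":0},{"jaw":1,"tx":0,"ty":0,"tz":0.03,"twist":0},{"jaw":1,"tx":0,"ty":0,"tz":0.03,"twist":0},{"jaw":1,"tx":0,"ty":0,"tz":0.015,"twist":0},{"jaw":1,"tx":0,"ty":0,"tz":0.007,"twist":0},{"jaw":1,"tx":0,"ty":0,"tz":0,"twist":0},{"jaw":1,"tx":0,"ty":0,"tz":0,"twist":0}]'
```

```text
clock: 5.85
tool_pos: [0.5789, -0.3528, 0.056]
eef_rot: [[-0.003, 1.0, 0.002], [1.0, 0.003, -0.001], [-0.001, 0.002, -1.0]]
wrist_force: [-0.1, -0.6, -0.2]
grip_width: 0.0504
finger_force: 42.3
```

```bash
python3 -m inch '[{"jaw":1,"tx":0,"ty":0,"tz":0.003,"twist":0},{"jaw":1,"tx":0,"ty":0,"tz":0,"twist":0},{"jaw":1,"tx":0,"ty":0,"tz":0,"twist":0}]'; python3 -m inch '[{"jaw":-1,"tx":0,"ty":0,"tz":0,"twist":0},{"jaw":-1,"tx":0,"ty":0,"tz":0,"twist":0},{"jaw":-1,"tx":0,"ty":0,"tz":0,"twist":0},{"jaw":-1,"tx":0,"ty":0,"tz":0,"twist":0},{"jaw":-1,"tx":0,"ty":0,"tz":0,"twist":0},{"jaw":-1,"tx":0,"ty":0,"tz":-0.03,"twist":0},{"jaw":-1,"tx":0,"ty":0,"tz":-0.04,"twist":0},{"jaw":-1,"tx":0,"ty":0,"tz":-0.03,"twist":0}]'; python3 -c "
from h import *
go(.4252,.1958,.15,0)"
```

```text
clock: 6.15
tool_pos: [0.5789, -0.3531, 0.0525]
eef_rot: [[-0.003, 1.0, 0.002], [1.0, 0.003, -0.001], [-0.001, 0.002, -1.0]]
wrist_force: [0.1, -0.9, 3.1]
grip_width: 0.0503
finger_force: 42.6
clock: 6.95
tool_pos: [0.5784, -0.3526, 0.1535]
eef_rot: [[-0.003, 1.0, 0.001], [1.0, 0.003, -0.001], [-0.001, 0.001, -1.0]]
wrist_force: [1.0, -0.9, 0.5]
grip_width: 0.085
finger_force: 0.0
tool [ 0.5784 -0.3526  0.1535] yaw 0.003 shift [ 0.5489 -0.1515  0.003 ] twist 0.003 q [-0.74  0.34  0.2   1.42  0.    0.83]
```

```bash
python3 -m inch '[{"jaw":-1,"tx":0.035,"ty":-0.0165,"tz":0,"twist":0},{"jaw":-1,"tx":0.042,"ty":-0.0165,"tz":0,"twist":0},{"jaw":-1,"tx":0.042,"ty":-0.0165,"tz":0,"twist":0},{"jaw":-1,"tx":0.042,"ty":-0.0165,"tz":0,"twist":0},{"jaw":-1,"tx":0.042,"ty":-0.0165,"tz":0,"twist":0},{"jaw":-1,"tx":0.042,"ty":-0.0165,"tz":0,"twist":0},{"jaw":-1,"tx":0.042,"ty":-0.0165,"tz":0,"twist":0},{"jaw":-1,"tx":0.042,"ty":-0.0165,"tz":0,"twist":0},{"jaw":-1,"tx":0.042,"ty":-0.0165,"tz":0,"twist":0}]'; python3 -m inch '[{"jaw":-1,"tx":0.03,"ty":0,"tz":0,"twist":0},{"jaw":-1,"tx":0,"ty":0,"tz":0,"twist":0},{"jaw":-1,"tx":0,"ty":0,"tz":0,"twist":0},{"jaw":-1,"tx":0,"ty":0,"tz":0,"twist":0}]'; python3 -c "
from h import *
m=env.camera_model('wrist');p,d=env.read_camera('wrist');cv2.imwrite('pics/w2.png',p);np.savez('w2',d=d,**m)
go(.4252,.1958,.15,0)"
```

```text
clock: 7.85
tool_pos: [0.4277, 0.0194, 0.1514]
eef_rot: [[-0.003, 1.0, 0.001], [1.0, 0.003, -0.0], [-0.0, 0.001, -1.0]]
wrist_force: [0.8, 0.9, -0.0]
grip_width: 0.0853
finger_force: 0.0
clock: 8.25
tool_pos: [0.4287, 0.0474, 0.1513]
eef_rot: [[-0.002, 1.0, 0.0], [1.0, 0.002, -0.0], [-0.0, 0.0, -1.0]]
wrist_force: [0.2, 1.0, 0.4]
grip_width: 0.0856
finger_force: 0.0
tool [0.4287 0.0472 0.1513] yaw 0.002 shift [ 0.1486 -0.0032  0.0013] twist 0.002 q [-0.2  -0.43 -0.56  1.44 -0.    1.37]
```

View pics/w2.png

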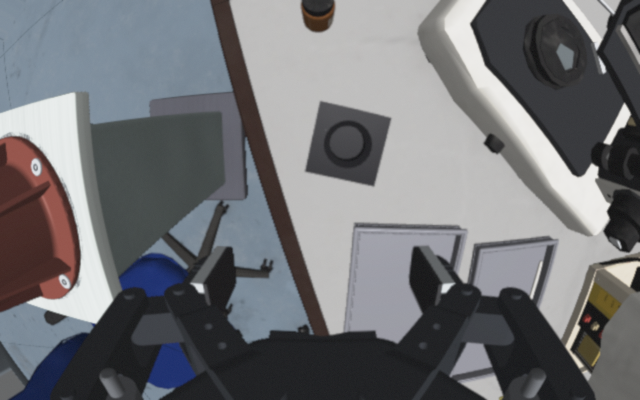

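The holder is centred at (348,143), with corners (321,101), (391,117), (375,186) and (305,172). The bottle cap's top is at about (317,4).

```bash
python3 -c "
from h import *
print(wray('w2.npz',347,144,.024),np.mean([wray('w2.npz',*a,.024) for a in((321,101),(391,117),(375,186),(305,172))],0),'bottle',wray('w2.npz',317,4,.062))"
```

```text
[0.4489 0.09  ] [0.450125 0.089825] bottle [0.4248 0.1945]
```

```bash
python3 -m inch '[{"jaw":-1,"tx":0.037,"ty":-0.001,"tz":0,"twist":0},{"jaw":-1,"tx":0.037,"ty":-0.001,"tz":0,"twist":0},{"jaw":-1,"tx":0.037,"ty":-0.001,"tz":0,"twist":0},{"jaw":-1,"tx":0.037,"ty":0,"tz":0,"twist":0},{"jaw":-1,"tx":0,"ty":0,"tz":0,"twist":0},{"jaw":-1,"tx":0,"ty":0,"tz":0,"twist":0},{"jaw":-1,"tx":0,"ty":0,"tz":0,"twist":0}]'; python3 -c "
from h import *
m=env.camera_model('wrist');p,d=env.read_camera('wrist');np.savez('w3',d=d,**m)
cv2.imwrite('pics/w3.png',cv2.resize(p[100:300,220:420],None,fx=3,fy=3))
go(.425,.1955,.042,0)"
```

```text
clock: 9.0
tool_pos: [0.4254, 0.1949, 0.1512]
eef_rot: [[-0.002, 1.0, -0.0], [1.0, 0.002, -0.0], [-0.0, -0.0, -1.0]]
wrist_force: [-0.1, -0.2, -0.2]
grip_width: 0.0852
finger_force: 0.0
tool [0.4254 0.1948 0.1512] yaw 0.001 shift [ 0.0007 -0.0004  0.1092] twist 0.001 q [ 0.15 -0.3  -0.46  1.41 -0.    1.72]
```

View pics/w3.png

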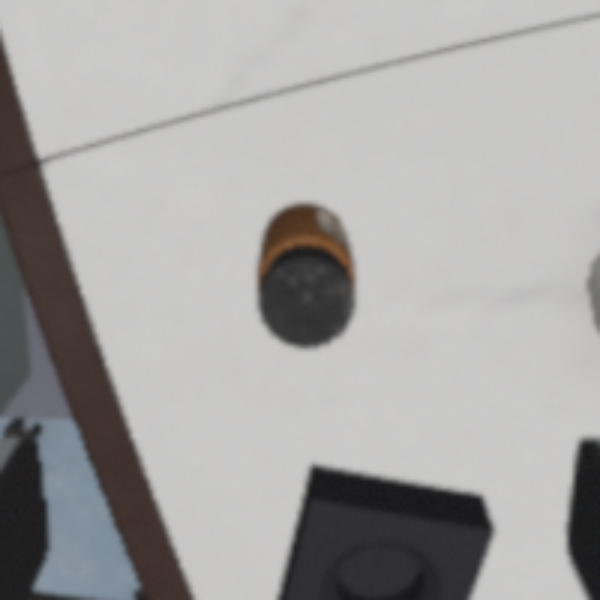

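Cap top centre is at crop (307,300), which is (322,200) in the full picture. It sits between the fingers.

```bash
python3 -c "
from h import *
print(wray('w3.npz',322.2,199.7,.062))"; python3 -m inch '[{"jaw":-1,"tx":0.002,"ty":0,"tz":0.03,"twist":0},{"jaw":-1,"tx":0,"ty":0,"tz":0.035,"twist":0},{"jaw":-1,"tx":0,"ty":0,"tz":0.03,"twist":0},{"jaw":-1,"tx":0,"ty":0,"tz":0.013,"twist":0},{"jaw":-1,"tx":0,"ty":0,"tz":0,"twist":0},{"jaw":-1,"tx":0,"ty":0,"tz":0,"twist":0}]'
```

```text
[0.4252 0.2013]
clock: 9.65
tool_pos: [0.4259, 0.1977, 0.0445]
eef_rot: [[-0.002, 1.0, 0.001], [1.0, 0.002, 0.0], [0.0, 0.001, -1.0]]
wrist_force: [0.7, 0.8, -0.4]
grip_width: 0.0855
finger_force: 0.0
```

```bash
python3 -m inch '[{"jaw":1,"tx":0,"ty":0,"tz":0,"twist":0},{"jaw":1,"tx":0,"ty":0,"tz":0,"twist":0},{"jaw":1,"tx":0,"ty":0,"tz":0,"twist":0},{"jaw":1,"tx":0,"ty":0,"tz":0,"twist":0},{"jaw":1,"tx":0,"ty":0,"tz":0,"twist":0},{"jaw":1,"tx":0,"ty":0,"tz":0,"twist":0},{"jaw":1,"tx":0,"ty":0,"tz":0,"twist":0},{"jaw":1,"tx":0,"ty":0,"tz":-0.02,"twist":0},{"jaw":1,"tx":0,"ty":0,"tz":-0.025,"twist":0},{"jaw":1,"tx":0,"ty":0,"tz":-0.015,"twist":0}]' 30; python3 -m inch '[{"jaw":1,"tx":0,"ty":0,"tz":0,"twist":0},{"jaw":1,"tx":0,"ty":0,"tz":0,"twist":0}]'; python3 -c "
from h import *
m=env.camera_model('wrist');p,d=env.read_camera('wrist');np.savez('w4',d=d,**m)
cv2.imwrite('pics/w4.png',cv2.resize(p[100:300,220:420],None,fx=3,fy=3))
go(.4493,.0887,.1,0)"
```

```text
clock: 10.65
tool_pos: [0.4255, 0.1981, 0.1048]
eef_rot: [[-0.003, 1.0, 0.001], [1.0, 0.003, 0.0], [0.0, 0.001, -1.0]]
wrist_force: [-0.4, 0.2, -0.9]
grip_width: 0.0247
finger_force: 29.7
clock: 10.85
tool_pos: [0.4251, 0.198, 0.1028]
eef_rot: [[-0.003, 1.0, 0.0], [1.0, 0.003, 0.0], [0.0, 0.0, -1.0]]
wrist_force: [-0.4, -0.2, -0.7]
grip_width: 0.0245
finger_force: 29.7
tool [0.4246 0.198  0.1022] yaw 0.003 shift [-0.1093  0.0244  0.0022] twist 0.003 q [ 0.16 -0.28 -0.53  1.32  0.    1.72]
```

View pics/w4.png

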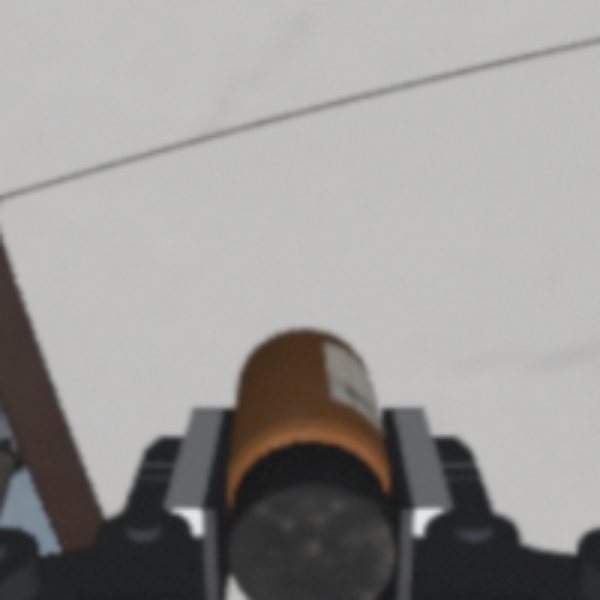

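The bottle is held upright between the pads. Cap top centre is at crop (313,560), full picture (324,287).

```bash
python3 -c "
from h import *
print(wray('w4.npz',324.3,286.5,.1197))"; python3 -m inch '[{"jaw":1,"tx":-0.025,"ty":0.006,"tz":0,"twist":0},{"jaw":1,"tx":-0.03,"ty":0.006,"tz":0,"twist":0},{"jaw":1,"tx":-0.03,"ty":0.007,"tz":0,"twist":0},{"jaw":1,"tx":-0.024,"ty":0.005,"tz":0,"twist":0},{"jaw":1,"tx":0,"ty":0,"tz":0,"twist":0},{"jaw":1,"tx":0,"ty":0,"tz":0,"twist":0}]';python3 -c "
from h import *
go(.4493,.0887,.1,0)"
```

```text
[0.4257 0.1993]
clock: 11.5
tool_pos: [0.4488, 0.089, 0.1022]
eef_rot: [[-0.002, 1.0, -0.002], [1.0, 0.002, 0.001], [0.001, -0.002, -1.0]]
wrist_force: [-1.0, 0.4, 0.2]
grip_width: 0.0246
finger_force: 29.7
tool [0.4488 0.089  0.1022] yaw 0.002 shift [-0.0003  0.0005  0.0022] twist 0.002 q [-0.09 -0.32 -0.56  1.33  0.    1.48]
```

```bash
python3 -m inch '[{"jaw":1,"tx":-0.001,"ty":0,"tz":0.02,"twist":0},{"jaw":1,"tx":0,"ty":0,"tz":0.01,"twist":0},{"jaw":1,"tx":0,"ty":0,"tz":0.007,"twist":0},{"jaw":1,"tx":0,"ty":0,"tz":0.006,"twist":0},{"jaw":1,"tx":0,"ty":0,"tz":0,"twist":0}]';python3 -m inch '[{"jaw":1,"tx":0,"ty":0,"tz":0.003,"twist":0},{"jaw":1,"tx":0,"ty":0,"tz":0.003,"twist":0},{"jaw":1,"tx":0,"ty":0,"tz":0.002,"twist":0},{"jaw":1,"tx":0,"ty":0,"tz":0,"twist":0}]'
```

```text
clock: 12.0
tool_pos: [0.4489, 0.0885, 0.0596]
eef_rot: [[-0.003, 1.0, -0.001], [1.0, 0.003, 0.0], [0.0, -0.001, -1.0]]
wrist_force: [-0.1, -0.4, -0.4]
grip_width: 0.024
finger_force: 29.7
clock: 12.4
tool_pos: [0.4493, 0.0881, 0.0521]
eef_rot: [[-0.003, 1.0, -0.0], [1.0, 0.003, 0.0], [0.0, -0.0, -1.0]]
wrist_force: [0.6, -0.2, 0.7]
grip_width: 0.0244
finger_force: 29.7
```

Going in freely. Last bit, then release.

```bash
python3 -m inch '[{"jaw":1,"tx":0,"ty":0,"tz":0.002,"twist":0},{"jaw":1,"tx":0,"ty":0,"tz":0.001,"twist":0},{"jaw":1,"tx":0,"ty":0,"tz":0,"twist":0}]';python3 -m inch '[{"jaw":-1,"tx":0,"ty":0,"tz":0,"twist":0},{"jaw":-1,"tx":0,"ty":0,"tz":0,"twist":0},{"jaw":-1,"tx":0,"ty":0,"tz":0,"twist":0},{"jaw":-1,"tx":0,"ty":0,"tz":0,"twist":0},{"jaw":-1,"tx":0,"ty":0,"tz":-0.02,"twist":0},{"jaw":-1,"tx":0,"ty":0,"tz":-0.04,"twist":0},{"jaw":-1,"tx":0,"ty":0,"tz":-0.04,"twist":0},{"jaw":-1,"tx":0,"ty":0,"tz":0,"twist":0}]';python3 -c "
from h import *
p,d=env.read_camera('wrist');cv2.imwrite('pics/w5.png',p)
go(.4538,.3995,.15,.158+np.pi/2)"
```

```text
clock: 12.7
tool_pos: [0.4496, 0.0881, 0.0498]
eef_rot: [[-0.003, 1.0, 0.001], [1.0, 0.003, 0.0], [0.0, 0.001, -1.0]]
wrist_force: [-1.4, 0.6, 5.0]
grip_width: 0.0246
finger_force: 30.2
clock: 13.5
tool_pos: [0.4522, 0.0879, 0.1548]
eef_rot: [[-0.003, 1.0, 0.008], [1.0, 0.003, -0.001], [-0.001, 0.008, -1.0]]
wrist_force: [1.0, 0.3, 0.2]
grip_width: 0.0857
finger_force: 0.0
tool [0.4512 0.088  0.1521] yaw 0.003 shift [0.3115 0.0036 0.0019] twist 1.416 q [-0.09 -0.34 -0.49  1.42  0.    1.47]
```

View pics/w5.png

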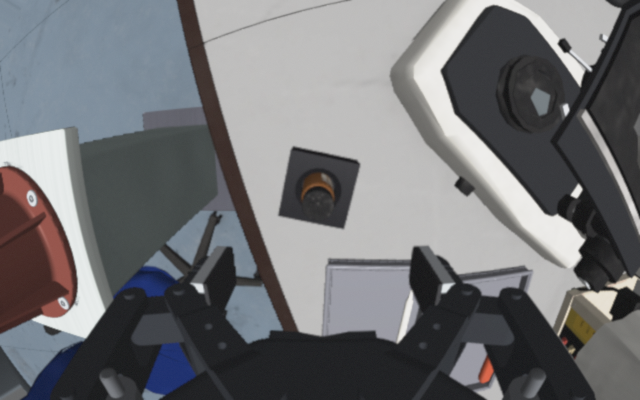

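The bottle stands upright in the bore at (320,190), with its cap in the middle of the block. Forceps next, passing in front of the microscope.

```bash
python3 -m inch '[{"jaw":-1,"tx":0.03,"ty":-0.014,"tz":0,"twist":0},{"jaw":-1,"tx":0.04,"ty":-0.014,"tz":0,"twist":0},{"jaw":-1,"tx":0.04,"ty":-0.014,"tz":0,"twist":0},{"jaw":-1,"tx":0.04,"ty":0,"tz":0,"twist":0},{"jaw":-1,"tx":0.04,"ty":0,"tz":0,"twist":0},{"jaw":-1,"tx":0.04,"ty":0,"tz":0,"twist":0},{"jaw":-1,"tx":0.04,"ty":0.01,"tz":0,"twist":0},{"jaw":-1,"tx":0.04,"ty":0.034,"tz":0,"twist":0},{"jaw":-1,"tx":0,"ty":0,"tz":0,"twist":-0.15},{"jaw":-1,"tx":0,"ty":0,"tz":0,"twist":-0.15}]' && python3 -m inch '[{"jaw":-1,"tx":0,"ty":0,"tz":0,"twist":-0.15},{"jaw":-1,"tx":0,"ty":0,"tz":0,"twist":-0.15},{"jaw":-1,"tx":0,"ty":0,"tz":0,"twist":-0.15},{"jaw":-1,"tx":0,"ty":0,"tz":0,"twist":-0.15},{"jaw":-1,"tx":0,"ty":0,"tz":0,"twist":-0.15},{"jaw":-1,"tx":0,"ty":0,"tz":0,"twist":-0.15},{"jaw":-1,"tx":0,"ty":0,"tz":0,"twist":-0.15},{"jaw":-1,"tx":0,"ty":0,"tz":0,"twist":-0.15},{"jaw":-1,"tx":0,"ty":0,"tz":0,"twist":-0.15},{"jaw":-1,"tx":0,"ty":0,"tz":0,"twist":-0.075}]';python3 -c "
from h import *
m=env.camera_model('wrist');p,d=env.read_camera('wrist');np.savez('w6',d=d,**m);cv2.imwrite('pics/w6.png',p)
go(.4538,.3995,.05,.158+np.pi/2)"
```

```text
clock: 14.55
tool_pos: [0.4482, 0.3966, 0.1454]
eef_rot: [[-0.305, 0.952, -0.005], [0.952, 0.305, -0.003], [-0.001, -0.005, -1.0]]
wrist_force: [-0.5, -0.4, 1.0]
grip_width: 0.0857
finger_force: 0.0
clock: 15.55
tool_pos: [0.4482, 0.3958, 0.1476]
eef_rot: [[-0.987, -0.162, -0.002], [-0.162, 0.987, -0.001], [0.002, -0.001, -1.0]]
wrist_force: [-0.2, 0.6, -0.3]
grip_width: 0.0854
finger_force: 0.0
tool [0.4482 0.3958 0.1476] yaw 1.736 shift [-0.0063  0.0028  0.0976] twist 0.007 q [ 0.5   0.11 -0.08  1.38  0.    0.34]
```

View pics/w6.png

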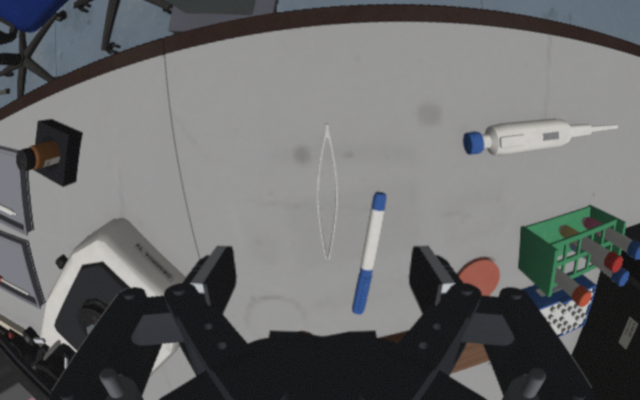

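Forceps run (326,125)-(328,260) and marker (380,193)-(358,313). They are close together, so I go in with the jaws partly closed.

```bash
python3 -c "
from h import *
for a,b,z in(((380,193),(358,313),.007),((326,125),(328,260),.003)):
  A,B=wray('w6.npz',*a,z),wray('w6.npz',*b,z);print((A+B)/2,A-B,np.linalg.norm(A-B),np.arctan2(*(B-A)[::-1]))"
python3 -m inch '[{"jaw":0.2,"tx":0,"ty":0,"tz":0,"twist":0},{"jaw":0.2,"tx":0,"ty":0,"tz":0,"twist":0},{"jaw":0.2,"tx":0,"ty":0,"tz":0,"twist":0}]'
```

```text
[0.5098 0.4521] [-0.1336 -0.0076] 0.13381599306510414 0.056824984321803246
[0.45525 0.4019 ] [-0.1275 -0.0232] 0.12959355693860708 0.17999153554286113
clock: 15.9
tool_pos: [0.4487, 0.3961, 0.1489]
eef_rot: [[-0.988, -0.155, -0.0], [-0.155, 0.988, -0.0], [0.0, -0.0, -1.0]]
wrist_force: [-0.3, -0.4, 0.5]
grip_width: 0.0442
finger_force: 0.0
```

```bash
python3 -m inch '[{"jaw":0.2,"tx":-0.0065,"ty":0.0035,"tz":0,"twist":-0.01},{"jaw":0.2,"tx":0,"ty":0,"tz":0.03,"twist":0},{"jaw":0.2,"tx":0,"ty":0,"tz":0.04,"twist":0},{"jaw":0.2,"tx":0,"ty":0,"tz":0.03,"twist":0},{"jaw":0.2,"tx":0,"ty":0,"tz":0.01,"twist":0},{"jaw":0.2,"tx":0,"ty":0,"tz":0,"twist":0},{"jaw":0.2,"tx":0,"ty":0,"tz":0,"twist":0},{"jaw":0.2,"tx":0,"ty":0,"tz":0,"twist":0}]';python3 -c "
from h import *
go(.4545,.4005,.019,.168+np.pi/2)"
```

```text
clock: 16.7
tool_pos: [0.4561, 0.4015, 0.0416]
eef_rot: [[-0.986, -0.166, 0.003], [-0.166, 0.986, 0.002], [-0.003, 0.001, -1.0]]
wrist_force: [0.3, -0.0, 0.7]
grip_width: 0.0342
finger_force: 0.0
tool [0.4561 0.4015 0.0416] yaw 1.738 shift [ 0.0018 -0.0007  0.0226] twist -0.001 q [ 0.51  0.19 -0.19  1.19  0.    0.34]
```

```bash
python3 -m inch '[{"jaw":0.2,"tx":0,"ty":0,"tz":0.015,"twist":0},{"jaw":0.2,"tx":0,"ty":0,"tz":0.007,"twist":0},{"jaw":0.2,"tx":0,"ty":0,"tz":0,"twist":0},{"jaw":0.2,"tx":0,"ty":0,"tz":0,"twist":0}]';python3 -m inch '[{"jaw":1,"tx":0,"ty":0,"tz":0,"twist":0},{"jaw":1,"tx":0,"ty":0,"tz":0,"twist":0},{"jaw":1,"tx":0,"ty":0,"tz":0,"twist":0},{"jaw":1,"tx":0,"ty":0,"tz":0,"twist":0},{"jaw":1,"tx":0,"ty":0,"tz":0,"twist":0}]' 25
```

```text
clock: 17.1
tool_pos: [0.4544, 0.4005, 0.0167]
eef_rot: [[-0.986, -0.166, -0.001], [-0.166, 0.986, -0.0], [0.001, -0.0, -1.0]]
wrist_force: [0.6, 0.4, 0.6]
grip_width: 0.0341
finger_force: 0.0
clock: 17.6
tool_pos: [0.4548, 0.4007, 0.0174]
eef_rot: [[-0.986, -0.166, 0.0], [-0.166, 0.986, 0.0], [-0.0, 0.0, -1.0]]
wrist_force: [0.8, -0.6, 1.9]
grip_width: 0.017
finger_force: 25.3
```

```bash
python3 -m inch '[{"jaw":1,"tx":0,"ty":0,"tz":-0.02,"twist":0},{"jaw":1,"tx":0,"ty":0,"tz":-0.04,"twist":0},{"jaw":1,"tx":0,"ty":0,"tz":-0.04,"twist":0.1},{"jaw":1,"tx":0,"ty":0,"tz":-0.04,"twist":0.15},{"jaw":1,"tx":0,"ty":0,"tz":-0.02,"twist":0.15},{"jaw":1,"tx":0,"ty":0,"tz":0,"twist":0.15},{"jaw":1,"tx":0,"ty":0,"tz":0,"twist":0.15},{"jaw":1,"tx":0,"ty":0,"tz":0,"twist":0.15},{"jaw":1,"tx":0,"ty":0,"tz":0,"twist":0.15},{"jaw":1,"tx":0,"ty":0,"tz":0,"twist":0.15}]' && python3 -m inch '[{"jaw":1,"tx":0,"ty":0,"tz":0,"twist":0.15},{"jaw":1,"tx":0,"ty":0,"tz":0,"twist":0.15},{"jaw":1,"tx":0,"ty":0,"tz":0,"twist":0.15},{"jaw":1,"tx":0,"ty":0,"tz":0,"twist":0.1},{"jaw":1,"tx":0,"ty":0,"tz":0,"twist":0},{"jaw":1,"tx":0,"ty":0,"tz":0,"twist":0}]';python3 -c "
from h import *
go(.42,0,.15,.036)"
```

```text
clock: 18.6
tool_pos: [0.4545, 0.4005, 0.1769]
eef_rot: [[-0.55, 0.835, -0.001], [0.835, 0.55, -0.0], [0.0, -0.001, -1.0]]
wrist_force: [0.5, 0.6, -0.4]
grip_width: 0.0171
finger_force: 24.5
clock: 19.2
tool_pos: [0.4546, 0.4006, 0.1771]
eef_rot: [[-0.041, 0.999, -0.0], [0.999, 0.041, -0.0], [-0.0, -0.0, -1.0]]
wrist_force: [-0.2, -0.9, 0.4]
grip_width: 0.0173
finger_force: 24.5
tool [0.4546 0.4006 0.1771] yaw 0.041 shift [-0.3988 -0.051   0.0271] twist 0.005 q [ 0.51  0.12 -0.01  1.44  0.    2.04]
```

```bash
python3 -m inch '[{"jaw":1,"tx":-0.02,"ty":-0.02,"tz":0,"twist":0},{"jaw":1,"tx":-0.035,"ty":-0.03,"tz":0,"twist":0},{"jaw":1,"tx":-0.043,"ty":0,"tz":0,"twist":0},{"jaw":1,"tx":-0.043,"ty":0,"tz":0,"twist":0},{"jaw":1,"tx":-0.043,"ty":0,"tz":0,"twist":0},{"jaw":1,"tx":-0.043,"ty":0,"tz":0,"twist":0},{"jaw":1,"tx":-0.043,"ty":0,"tz":0,"twist":0},{"jaw":1,"tx":-0.043,"ty":0,"tz":0,"twist":0},{"jaw":1,"tx":-0.043,"ty":0,"tz":0,"twist":0},{"jaw":1,"tx":-0.043,"ty":0,"tz":0,"twist":0}]' && python3 -m inch '[{"jaw":1,"tx":-0.043,"ty":0,"tz":0,"twist":0},{"jaw":1,"tx":-0.04,"ty":0.01,"tz":0,"twist":0},{"jaw":1,"tx":-0.03,"ty":0.03,"tz":0,"twist":0},{"jaw":1,"tx":-0.02,"ty":0.04,"tz":0,"twist":0},{"jaw":1,"tx":-0.01,"ty":0.04,"tz":0,"twist":0},{"jaw":1,"tx":0,"ty":0.04,"tz":0,"twist":0},{"jaw":1,"tx":0,"ty":0.03,"tz":0,"twist":0},{"jaw":1,"tx":0,"ty":0,"tz":0,"twist":0},{"jaw":1,"tx":0,"ty":0,"tz":0,"twist":0}]';python3 -c "
from h import *
go(.637,-.118,.1,.036)"
```

```text
clock: 20.2
tool_pos: [0.4197, -0.0016, 0.1775]
eef_rot: [[-0.041, 0.999, 0.001], [0.999, 0.041, -0.0], [-0.0, 0.001, -1.0]]
wrist_force: [1.5, 0.0, -0.4]
grip_width: 0.0172
finger_force: 24.6
clock: 21.1
tool_pos: [0.6151, -0.1354, 0.1765]
eef_rot: [[-0.041, 0.999, -0.001], [0.999, 0.041, 0.001], [0.001, -0.001, -1.0]]
wrist_force: [-1.1, -0.3, 0.0]
grip_width: 0.017
finger_force: 24.7
tool [ 0.6151 -0.1354  0.1765] yaw 0.041 shift [0.0164 0.0227 0.0765] twist 0.005 q [-0.42  0.19  0.07  1.44 -0.    1.11]
```

```bash
python3 -m inch '[{"jaw":1,"tx":0.016,"ty":0.022,"tz":0.01,"twist":0},{"jaw":1,"tx":0,"ty":0,"tz":0.04,"twist":0},{"jaw":1,"tx":0,"ty":0,"tz":0.04,"twist":0},{"jaw":1,"tx":0,"ty":0,"tz":0.03,"twist":0},{"jaw":1,"tx":0,"ty":0,"tz":0.01,"twist":0},{"jaw":1,"tx":0,"ty":0,"tz":0,"twist":0},{"jaw":1,"tx":0,"ty":0,"tz":0,"twist":0},{"jaw":1,"tx":0,"ty":0,"tz":0,"twist":0}]';python3 -c "
from h import *
go(.637,-.118,.0225,.036)"
```

```text
clock: 21.9
tool_pos: [0.6379, -0.1194, 0.05]
eef_rot: [[-0.038, 0.999, 0.003], [0.999, 0.038, -0.001], [-0.001, 0.003, -1.0]]
wrist_force: [0.9, -2.1, 0.6]
grip_width: 0.017
finger_force: 24.8
tool [ 0.6379 -0.1194  0.05  ] yaw 0.038 shift [ 0.0015 -0.001   0.0275] twist 0.002 q [-0.39  0.3  -0.04  1.22  0.    1.15]
```

```bash
python3 -m inch '[{"jaw":1,"tx":0,"ty":0,"tz":0.012,"twist":0},{"jaw":1,"tx":0,"ty":0,"tz":0.01,"twist":0},{"jaw":1,"tx":0,"ty":0,"tz":0.004,"twist":0},{"jaw":1,"tx":0,"ty":0,"tz":0.001,"twist":0},{"jaw":1,"tx":0,"ty":0,"tz":0,"twist":0},{"jaw":1,"tx":0,"ty":0,"tz":0,"twist":0}]'
```

```text
clock: 22.5
tool_pos: [0.6361, -0.1186, 0.0214]
eef_rot: [[-0.038, 0.999, -0.001], [0.999, 0.038, 0.0], [0.0, -0.001, -1.0]]
wrist_force: [-8.2, 2.2, 14.9]
grip_width: 0.0174
finger_force: 30.9
```

```bash
python3 -m inch '[{"jaw":1,"tx":0,"ty":0,"tz":-0.001,"twist":0},{"jaw":0.3,"tx":0,"ty":0,"tz":0,"twist":0},{"jaw":0.3,"tx":0,"ty":0,"tz":0,"twist":0},{"jaw":0.3,"tx":0,"ty":0,"tz":0,"twist":0},{"jaw":0.3,"tx":0,"ty":0,"tz":0,"twist":0},{"jaw":0.3,"tx":0,"ty":0,"tz":-0.02,"twist":0},{"jaw":0.3,"tx":0,"ty":0,"tz":-0.04,"twist":0},{"jaw":0.3,"tx":0,"ty":0,"tz":-0.04,"twist":0},{"jaw":0.3,"tx":0,"ty":0,"tz":-0.03,"twist":0}]';python3 -m inch '[{"jaw":-1,"tx":-0.02,"ty":-0.03,"tz":0,"twist":0},{"jaw":-1,"tx":-0.03,"ty":-0.04,"tz":0,"twist":0},{"jaw":-1,"tx":-0.03,"ty":-0.04,"tz":0,"twist":0},{"jaw":-1,"tx":0,"ty":-0.04,"tz":0,"twist":0},{"jaw":-1,"tx":0,"ty":-0.04,"tz":0,"twist":0},{"jaw":-1,"tx":0,"ty":0,"tz":0,"twist":0}]';python3 -c "
from h import *
p,d=env.read_camera('top');cv2.imwrite('pics/t2.png',cv2.resize(p[125:265,300:500],None,fx=4,fy=4,interpolation=cv2.INTER_CUBIC))
go(.41,.3,.15,1.62)"
```

```text
clock: 23.4
tool_pos: [0.6371, -0.119, 0.154]
eef_rot: [[-0.038, 0.999, 0.002], [0.999, 0.038, -0.001], [-0.001, 0.002, -1.0]]
wrist_force: [1.7, -0.1, 1.4]
grip_width: 0.0302
finger_force: 0.0
clock: 24.0
tool_pos: [0.4461, -0.2055, 0.1505]
eef_rot: [[-0.036, 0.999, -0.002], [0.999, 0.036, 0.001], [0.001, -0.002, -1.0]]
wrist_force: [0.1, -0.1, -0.3]
grip_width: 0.0856
finger_force: 0.0
tool [ 0.4483 -0.2061  0.1512] yaw 0.036 shift [ 0.5071 -0.02    0.0012] twist 1.558 q [-0.7  -0.22 -0.39  1.4   0.    0.84]
```

View pics/t2.png

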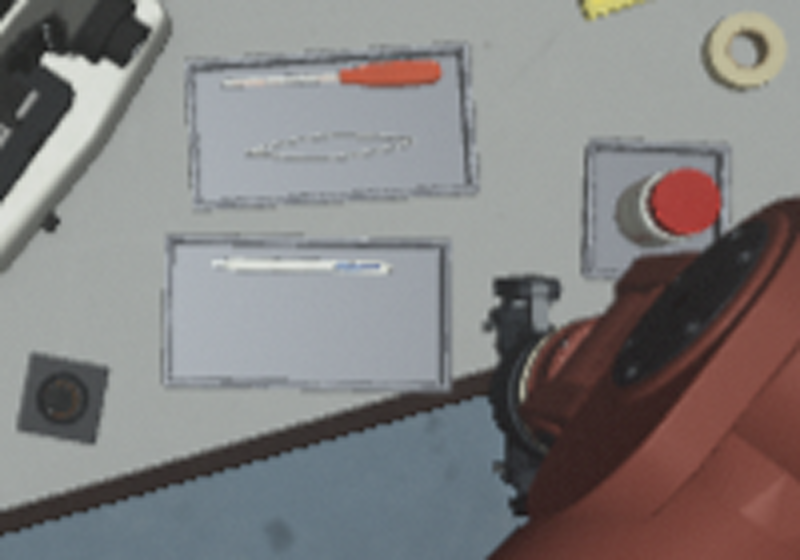

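Forceps lie flat beside the screwdriver, from crop (245,152) to (410,142). The jar stands in its tray, the bottle is in its bore, and pen and screwdriver are undisturbed. Now the marker.

```bash
python3 -m inch '[{"jaw":-1,"tx":0.035,"ty":-0.002,"tz":0,"twist":0},{"jaw":-1,"tx":0.043,"ty":-0.002,"tz":0,"twist":0},{"jaw":-1,"tx":0.043,"ty":-0.002,"tz":0,"twist":0},{"jaw":-1,"tx":0.043,"ty":-0.002,"tz":0,"twist":0},{"jaw":-1,"tx":0.043,"ty":-0.002,"tz":0,"twist":0},{"jaw":-1,"tx":0.043,"ty":-0.002,"tz":0,"twist":0},{"jaw":-1,"tx":0.043,"ty":-0.002,"tz":0,"twist":0},{"jaw":-1,"tx":0.043,"ty":-0.002,"tz":0,"twist":0},{"jaw":-1,"tx":0.043,"ty":0,"tz":0,"twist":0},{"jaw":-1,"tx":0.043,"ty":0,"tz":0,"twist":0}]' && python3 -m inch '[{"jaw":-1,"tx":0.043,"ty":0,"tz":0,"twist":0},{"jaw":-1,"tx":0.043,"ty":0,"tz":0,"twist":0},{"jaw":-1,"tx":0.043,"ty":0,"tz":0,"twist":-0.15},{"jaw":-1,"tx":0,"ty":0,"tz":0,"twist":-0.15},{"jaw":-1,"tx":0,"ty":0,"tz":0,"twist":-0.15},{"jaw":-1,"tx":0,"ty":0,"tz":0,"twist":-0.15},{"jaw":-1,"tx":0,"ty":0,"tz":0,"twist":-0.15},{"jaw":-1,"tx":0,"ty":0,"tz":0,"twist":-0.15},{"jaw":-1,"tx":0,"ty":0,"tz":0,"twist":-0.15},{"jaw":-1,"tx":0,"ty":0,"tz":0,"twist":-0.15}]' && python3 -m inch '[{"jaw":0,"tx":0,"ty":0,"tz":0,"twist":-0.15},{"jaw":0,"tx":0,"ty":0,"tz":0,"twist":-0.15},{"jaw":0,"tx":0,"ty":0,"tz":0,"twist":-0.08},{"jaw":0,"tx":0,"ty":0,"tz":0,"twist":0}]';python3 -c "
from h import *
go(.509,.4505,.1,1.62)
print(ray('top',471.2,175.5,.084))"
```

```text
clock: 25.05
tool_pos: [0.4182, 0.2178, 0.1518]
eef_rot: [[-0.039, 0.999, 0.001], [0.999, 0.039, 0.0], [0.0, 0.001, -1.0]]
wrist_force: [0.6, -0.6, 0.2]
grip_width: 0.085
finger_force: 0.0
clock: 26.05
tool_pos: [0.4134, 0.3451, 0.1513]
eef_rot: [[-0.947, 0.32, 0.0], [0.32, 0.947, 0.0], [-0.0, 0.001, -1.0]]
wrist_force: [-0.6, 0.4, 1.1]
grip_width: 0.0852
finger_force: 0.0
clock: 26.45
tool_pos: [0.4133, 0.3449, 0.1513]
eef_rot: [[-0.999, -0.049, 0.0], [-0.049, 0.999, 0.0], [-0.0, 0.0, -1.0]]
wrist_force: [-0.1, -0.2, -0.2]
grip_width: 0.0426
finger_force: 0.0
tool [0.4133 0.3449 0.1513] yaw 1.62 shift [-0.1007  0.1008  0.0514] twist -0.0 q [ 0.45 -0.08 -0.27  1.39  0.    0.4 ]
[ 0.57568384 -0.35449776  0.084     ]
```

```bash
python3 -m inch '[{"jaw":0,"tx":-0.01,"ty":0.035,"tz":0,"twist":0},{"jaw":0,"tx":-0.02,"ty":0.035,"tz":0,"twist":0},{"jaw":0,"tx":-0.035,"ty":0.03,"tz":0,"twist":0},{"jaw":0,"tx":-0.035,"ty":0.001,"tz":0.01,"twist":0},{"jaw":0,"tx":0,"ty":0,"tz":0.04,"twist":0},{"jaw":0,"tx":0,"ty":0,"tz":0.04,"twist":0},{"jaw":0,"tx":0,"ty":0,"tz":0.01,"twist":0},{"jaw":0,"tx":0,"ty":0,"tz":0,"twist":0},{"jaw":0,"tx":0,"ty":0,"tz":0,"twist":0},{"jaw":0,"tx":0,"ty":0,"tz":0,"twist":0}]';python3 -c "
from h import *
go(.509,.4505,.021,1.62)"
```

```text
clock: 27.45
tool_pos: [0.5094, 0.4507, 0.0543]
eef_rot: [[-0.999, -0.047, 0.004], [-0.047, 0.999, 0.002], [-0.004, 0.002, -1.0]]
wrist_force: [0.2, 0.6, 0.4]
grip_width: 0.0428
finger_force: 0.0
tool [0.5094 0.4507 0.0543] yaw 1.618 shift [ 0.0005 -0.0002  0.0333] twist -0.002 q [0.53 0.39 0.07 1.25 0.   0.49]
```

```bash
python3 -m inch '[{"jaw":0,"tx":0,"ty":0,"tz":0.015,"twist":0},{"jaw":0,"tx":0,"ty":0,"tz":0.013,"twist":0},{"jaw":0,"tx":0,"ty":0,"tz":0.004,"twist":0},{"jaw":0,"tx":0,"ty":0,"tz":0,"twist":0},{"jaw":1,"tx":0,"ty":0,"tz":0,"twist":0},{"jaw":1,"tx":0,"ty":0,"tz":0,"twist":0},{"jaw":1,"tx":0,"ty":0,"tz":0,"twist":0},{"jaw":1,"tx":0,"ty":0,"tz":0,"twist":0},{"jaw":1,"tx":0,"ty":0,"tz":0,"twist":0},{"jaw":1,"tx":0,"ty":0,"tz":0,"twist":0}]' 30
```

```text
clock: 28.45
tool_pos: [0.5084, 0.4499, 0.02]
eef_rot: [[-0.999, -0.047, 0.001], [-0.047, 0.999, 0.001], [-0.001, 0.001, -1.0]]
wrist_force: [-0.3, 0.2, 5.7]
grip_width: 0.0125
finger_force: 32.1
```

```bash
python3 -m inch '[{"jaw":1,"tx":0,"ty":0,"tz":-0.02,"twist":0},{"jaw":1,"tx":0,"ty":0,"tz":-0.04,"twist":0},{"jaw":1,"tx":0,"ty":0,"tz":-0.04,"twist":0},{"jaw":1,"tx":0.01,"ty":0,"tz":-0.04,"twist":0},{"jaw":1,"tx":0.035,"ty":-0.01,"tz":0,"twist":0},{"jaw":1,"tx":0.035,"ty":-0.03,"tz":0,"twist":0},{"jaw":1,"tx":0.02,"ty":-0.04,"tz":0,"twist":0},{"jaw":1,"tx":0,"ty":-0.02,"tz":0,"twist":0.1},{"jaw":1,"tx":0,"ty":0,"tz":0,"twist":0.15},{"jaw":1,"tx":0,"ty":0,"tz":0,"twist":0.15}]' && python3 -m inch '[{"jaw":1,"tx":0,"ty":0,"tz":0,"twist":0.15},{"jaw":1,"tx":0,"ty":0,"tz":0,"twist":0.15},{"jaw":1,"tx":0,"ty":0,"tz":0,"twist":0.15},{"jaw":1,"tx":0,"ty":0,"tz":0,"twist":0.15},{"jaw":1,"tx":0,"ty":0,"tz":0,"twist":0.15},{"jaw":1,"tx":0,"ty":0,"tz":0,"twist":0.15},{"jaw":1,"tx":0,"ty":0,"tz":0,"twist":0.15},{"jaw":1,"tx":0,"ty":0,"tz":0,"twist":0.15},{"jaw":1,"tx":0,"ty":0,"tz":0,"twist":0.05},{"jaw":1,"tx":0,"ty":0,"tz":0,"twist":0}]';python3 -c "
from h import *
go(.4935,-.096,.15,-.036)"
```

```text
clock: 29.45
tool_pos: [0.4126, 0.3444, 0.1593]
eef_rot: [[-0.936, 0.352, 0.0], [0.352, 0.936, 0.0], [-0.0, 0.0, -1.0]]
wrist_force: [1.0, -0.6, -0.8]
grip_width: 0.0128
finger_force: 31.5
clock: 30.45
tool_pos: [0.4126, 0.345, 0.159]
eef_rot: [[0.033, 0.999, -0.0], [0.999, -0.033, -0.0], [-0.0, -0.0, -1.0]]
wrist_force: [-0.8, -0.1, 0.5]
grip_width: 0.0127
finger_force: 31.5
tool [0.4126 0.345  0.159 ] yaw -0.033 shift [-0.4381  0.0952  0.0091] twist 0.003 q [ 0.45 -0.08 -0.25  1.4   0.    2.06]
```

```bash
python3 -m inch '[{"jaw":1,"tx":-0.025,"ty":0.001,"tz":0,"twist":0},{"jaw":1,"tx":-0.042,"ty":0.001,"tz":0,"twist":0},{"jaw":1,"tx":-0.042,"ty":0.001,"tz":0,"twist":0},{"jaw":1,"tx":-0.042,"ty":0.001,"tz":0,"twist":0},{"jaw":1,"tx":-0.042,"ty":0.001,"tz":0,"twist":0},{"jaw":1,"tx":-0.042,"ty":0.001,"tz":0,"twist":0},{"jaw":1,"tx":-0.042,"ty":0.001,"tz":0,"twist":0},{"jaw":1,"tx":-0.042,"ty":0.01,"tz":0,"twist":0},{"jaw":1,"tx":-0.042,"ty":0.02,"tz":0,"twist":0},{"jaw":1,"tx":-0.035,"ty":0.025,"tz":0,"twist":0}]' && python3 -m inch '[{"jaw":1,"tx":-0.025,"ty":0.02,"tz":0,"twist":0},{"jaw":1,"tx":-0.012,"ty":0.013,"tz":0,"twist":0},{"jaw":1,"tx":0,"ty":0,"tz":0,"twist":0},{"jaw":1,"tx":0,"ty":0,"tz":0,"twist":0}]';python3 -c "
from h import *
go(.4935,-.096,.025,-.036)"
```

```text
clock: 31.45
tool_pos: [0.4622, -0.0551, 0.1596]
eef_rot: [[0.031, 1.0, 0.001], [1.0, -0.031, -0.0], [-0.0, 0.001, -1.0]]
wrist_force: [0.2, 0.8, 0.4]
grip_width: 0.0121
finger_force: 31.5
clock: 31.85
tool_pos: [0.4935, -0.0905, 0.159]
eef_rot: [[0.031, 1.0, -0.001], [1.0, -0.031, 0.001], [0.001, -0.001, -1.0]]
wrist_force: [-0.5, -0.6, -0.0]
grip_width: 0.0126
finger_force: 31.5
tool [ 0.4935 -0.0905  0.159 ] yaw -0.031 shift [-0.0056  0.0004  0.1339] twist 0.005 q [-0.44 -0.2  -0.36  1.41  0.    1.16]
```

```bash
python3 -m inch '[{"jaw":1,"tx":-0.005,"ty":0,"tz":0.02,"twist":0},{"jaw":1,"tx":0,"ty":0,"tz":0.04,"twist":0},{"jaw":1,"tx":0,"ty":0,"tz":0.04,"twist":0},{"jaw":1,"tx":0,"ty":0,"tz":0.02,"twist":0},{"jaw":1,"tx":0,"ty":0,"tz":0.007,"twist":0},{"jaw":1,"tx":0,"ty":0,"tz":0.004,"twist":0},{"jaw":1,"tx":0,"ty":0,"tz":0,"twist":0},{"jaw":1,"tx":0,"ty":0,"tz":0,"twist":0}]'
```

```text
clock: 32.65
tool_pos: [0.4947, -0.0961, 0.0298]
eef_rot: [[0.032, 0.999, 0.002], [0.999, -0.032, -0.001], [-0.001, 0.002, -1.0]]
wrist_force: [0.6, -0.4, -0.1]
grip_width: 0.0126
finger_force: 31.5
```

Target is about 0.0245: lower 5 mm, release to about 30 mm, then rise.

```bash
python3 -m inch '[{"jaw":1,"tx":0,"ty":0,"tz":0.003,"twist":0},{"jaw":1,"tx":0,"ty":0,"tz":0.001,"twist":0},{"jaw":1,"tx":0,"ty":0,"tz":0,"twist":0},{"jaw":1,"tx":0,"ty":0,"tz":0,"twist":0}]'; python3 -m inch '[{"jaw":0.3,"tx":0,"ty":0,"tz":0,"twist":0},{"jaw":0.3,"tx":0,"ty":0,"tz":0,"twist":0},{"jaw":0.3,"tx":0,"ty":0,"tz":0,"twist":0},{"jaw":0.3,"tx":0,"ty":0,"tz":0,"twist":0},{"jaw":0.3,"tx":0,"ty":0,"tz":-0.02,"twist":0},{"jaw":0.3,"tx":0,"ty":0,"tz":-0.04,"twist":0},{"jaw":0.3,"tx":0,"ty":0,"tz":-0.04,"twist":0},{"jaw":0.3,"tx":0,"ty":0,"tz":-0.04,"twist":0},{"jaw":0.3,"tx":-0.04,"ty":0,"tz":-0.02,"twist":0},{"jaw":0.3,"tx":-0.04,"ty":0,"tz":0,"twist":0}]'; python3 -m inch '[{"jaw":0.3,"tx":-0.04,"ty":0,"tz":0,"twist":0},{"jaw":0.3,"tx":-0.04,"ty":-0.02,"tz":0,"twist":0},{"jaw":0.3,"tx":0,"ty":0,"tz":0,"twist":0},{"jaw":0.3,"tx":0,"ty":0,"tz":0,"twist":0}]';python3 -c "
from h import *
p,d=env.read_camera('top');cv2.imwrite('pics/t3.png',cv2.resize(p[125:265,300:500],None,fx=4,fy=4,interpolation=cv2.INTER_CUBIC))"
```

```text
clock: 33.05
tool_pos: [0.4938, -0.0958, 0.0244]
eef_rot: [[0.032, 0.999, 0.0], [0.999, -0.032, 0.0], [0.0, 0.0, -1.0]]
wrist_force: [-0.3, -0.4, 0.6]
grip_width: 0.0127
finger_force: 31.5
clock: 34.05
tool_pos: [0.4929, -0.1771, 0.1885]
eef_rot: [[0.029, 1.0, 0.005], [1.0, -0.029, -0.003], [-0.003, 0.005, -1.0]]
wrist_force: [0.4, 0.2, -0.3]
grip_width: 0.0297
finger_force: 0.0
clock: 34.45
tool_pos: [0.4682, -0.2557, 0.1842]
eef_rot: [[0.034, 0.999, -0.0], [0.999, -0.034, 0.0], [0.0, -0.0, -1.0]]
wrist_force: [0.6, -0.6, 0.2]
grip_width: 0.0302
finger_force: 0.0
```

View pics/t3.png

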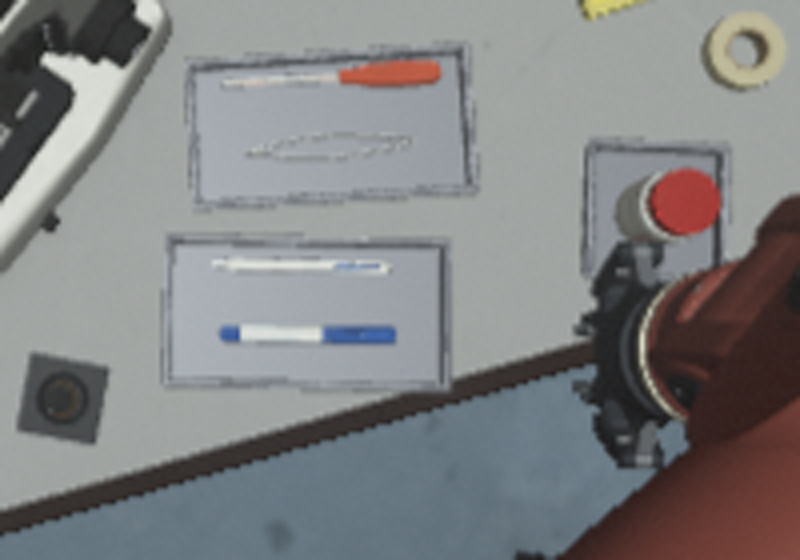

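The marker lies lengthwise beside the pen, from crop (220,334) to (396,334). Everything else is in place and the arm is clear, so I hand in.

```bash
python3 -c "
from workcell import env
print(env.close_job())"
```

```text
the job is handed in; nothing more can be done
None
```

The jar, bottle, marker and forceps are all put away, with the pen and screwdriver still in place in the last picture; I handed the job in at about 34 s, and the interface gave no verdict back.

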